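# Back the strip feeder off one ratchet notch

### The job

The strip feeder has been indexed one notch too far: with a fingertip, push its red-knobbed lever over to the right until the pawl is lifted out of the ratchet wheel and stays thrown back, then push a bar of the star handle so that the wheel turns backward one notch (its top going right). Push the lever back so that the pawl drops to the bottom of that next notch, and leave the tooth up against the pawl. Push gently and pinch nothing; the feeder and the other things on the table stay where they are.

Things in the scene. Friction and masses are not known exactly. Their poses are not given: they have to be found in the camera images.
- feeder: Dark green bench strip feeder, 172 x 140 x 220 mm, about 7.6 kg, loose on rubber feet. Origin: centre of its underside. Its x points away from the robot at yaw 0; 'left' and 'right' mean its +y and -y. Two cheek plates carry rollers along x. On the robot's side, nearest first: star handle (plane x -88 mm), ratchet wheel with the pawl over it (x -47), front cheek (x -36 to -26).
- wheel (a joint): Angle of ratchet wheel and star handle about the feeder's x, at y 0, z 100 mm. Falls as it turns backward (top going right). 12 teeth, 0.524 rad a notch, tip radius 50, root 41 mm. At 0 a tooth's steep face stands against the seated pawl, at -0.524 the next one. Starts at 0.02 to 0.15. A brake (0.14 N m) keeps it where left. The pawl, when down, stops it going backward only.
- pawl (a joint): Lift of the pawl about its pivot at (x -47, y -65, z 158) mm of the feeder. 0: nose at the bottom of a notch; about 0.15: nose on a tooth's tip; 1.06: thrown back on its stop. The knob is heavy: above about 0.6 it falls to the stop and stays there, below that it falls back on the wheel.
- pawl_knob (a point): Centre of the red ball, 20 mm across, on the pawl's lever (8 mm steel rod, ball centre 52 mm from the pivot). The lever leans 0.48 rad left of upright with the pawl at 0, 0.58 rad right when thrown back. Under 2 N on the ball swings it; the pawl's nose rises as the ball goes right.
- bar_end (a point): Centre of the black ball, 18 mm across, on that bar of the star handle which stands nearest to upright, leaning left by 0.30 rad + wheel. Four bars at right angles (9 mm steel rods, ball centre 75 mm from the axis), in the plane x -88 mm of the feeder. A sideways push of 2 to 3 N near the end turns the wheel.
- hub (a point): Point on the wheel's axis in the plane of the star handle's bars, 100 mm above the table; the hub there is 40 mm across.
- spool: Bystander: upright thread spool, black thread, white flanges, 36 mm across and 45 mm high, left of the feeder; origin at the centre of its underside.
- chalk: Bystander: white tailor's chalk, 11 x 50 x 11 mm, on the white cutting pad.
- awl: Bystander: awl with an orange handle, 144 mm long, on the white cutting pad.
- tape_roll: Bystander: black roll of tape, 62 mm across, 19 mm high, behind the feeder at the right.
- glue_brush: Bystander: glue brush, 173 mm long, behind the feeder.
- shears: Bystander: tailor's shears, 258 mm long, at the far left.

How it is judged:
By the outcome, as a careful person would: the job done as asked, in the order asked, and still so for the second after the job is handed in, with the robot touching nothing.
It also fails if it takes over 70 s, if anything falls off the work surface, if the arm or the gripper's body presses on something with over 40 N, if the wrist force passes 120 N, or if a joint passes its speed limit or range.

### The arm

A 6-joint arm with a two-finger parallel gripper is mounted at the origin on a cart in front of the work surface, level with it; the furniture and walls round the work are solid. World frame = base frame: x ahead of the robot, y to its left, z up, the work surface at z = 0. Lengths are in mm, angles in rad, forces in N, time in s.
With the tool pointing down it reaches from about 275 to 725 mm from the base axis. Payload 15.9 kg.
Tool frame: the origin (TCP) lies on the centre line of the jaws, within the pads' length; the fingertips stand 8 mm ahead of it and the grasp point (between the pads) lies 11 mm behind it; z points along the fingers, y is the direction in which the jaws open and shut (so a half turn about z gives the same grasp; the last joint's range is limited). The gripper opens to 85 mm and grips with 20 to 120 N. Pads are 22 mm wide; open, the fingers measure 114 mm over their backs; the gripper's body (76 mm by 85 mm) begins 54 mm behind the grasp point. The pads swing forward as they close: fully open they stand 13 mm farther back than shut.
Start: joints at [1.35, 0.213, -0.034, 1.323, 0, 1.571], TCP at [109.5, 487.847, 239.306] pointing down, gripper open.
Joint ranges: [-2.98, 2.98], [-0.74, 1.72], [-1.14, 1.35], [-2.1, 2.04], [-1.57, 1.44], [-3.14, 3.14]. Speed limits (rad/s): [1.89, 1.89, 2.39, 2.57, 3.14, 3.14].

### API

Orientations are given as a unit quaternion [w, x, y, z].
In Python, from plant import bot, imaging, order gives the robot as it stands.
- The arm moves only by the shell command python3 -m handwheel 'ROWS' [OPENING] [FORCE]. ROWS is a JSON object of lists of equal length, an entry for each row: "xyz": the shift along the tool's x, y, z in m, a list of three; "twist": the turn, a rotation vector about the tool's x, y, z in rad, a list of three. A call has 1 to 5 rows; each row is the pose to reach, as a shift and turn from the pose commanded when the call began, along the tool's axes at that moment; what a row does not reach only later rows make up. A row lasts 1/8 s, in which the tool goes at most 62.5 mm and 10.7 degrees, less where a joint would pass 70% of its speed; a pose out of reach is approached as far as the arm can. A call with a gripper value outside its range is refused whole. OPENING is the gripper's target within -1 to 1 (fully open at 1, half-way at 0, shut at -1), set as the call begins (- or left out, the last holds). The fingers move at their own pace and stop on an object; FORCE is the grip in N (left out, the last holds). Time passes only in rows, so rows that repeat a pose let the fingers close. It gives the time, the measured TCP pose, the force and the opening at its end, in the units of the state.
- bot.sense(): the state, without advancing time (a new reading comes with each control period).
- imaging.get_image(name): name is "side" or "top" or "wrist"; returns a dict with "color" (384x512x3 uint8, red, green, blue), "vfov" (degrees; the focal length in pixels is half the picture's height over the tangent of half this angle, whatever the lens; pixels are square), "cx", "cy" (the principal point, pixels), "rvec" (rotation vector, rad) and "tvec" (3), from world to camera coordinates, as OpenCV has them. Camera axes: x right, y down, z forward; pixel columns grow to the right and rows downward; lengths in mm; the calibration is good to about 2 mm. A picture is of the moment at which its call begins. There is no depth.
- order.sign_off(): hands the job in, once; it reports no verdict.
The state is a dict: "time_s": time; "qpos": joint angles; "qd": joint speeds; "joint_efforts": joint torques, N m; "ee_pos": TCP position; "tcp_rot": TCP orientation; "wrist_force": force on the tool from outside, world axes, zero at the start; "torque": the same for the moment, N m; "grip_width": opening from 0.0 (shut) to 1.0 (fully open).
Only numpy, scipy, OpenCV 4.12 (cv2) and the standard library are available. Lean on these libraries where they do the work, as an engineer would, in place of code of your own. Each camera call takes 0.05 s, during which the arm holds its last target.

## Working session

There is one attempt and no reset: what is moved stays moved. The work goes in short steps, Python scripts to look and compute and a shell command to move; the robot and the scene stay as the last step left them, time stands still between calls to the robot, and variables do not carry over. Pictures are saved under pics/ and viewed, and the job is handed in when it is done.

```bash
ls; mkdir -p pics; cat > h.py <<'E'
import numpy as np, cv2
from plant import bot, imaging, order
def cam(n):
    d=imaging.get_image(n)
    f=192/np.tan(np.radians(d['vfov'])/2)
    K=np.array([[f,0,d['cx']],[0,f,d['cy']],[0,0,1]])
    R=cv2.Rodrigues(np.array(d['rvec'],float))[0]; t=np.array(d['tvec'],float).ravel()
    return d['color'],K,R,t
def save(n,fn,crop=None,s=1):
    c,K,R,t=cam(n)
    im=c[:,:,::-1]
    if crop: x0,y0,x1,y1=crop; im=im[y0:y1,x0:x1]
    if s!=1: im=cv2.resize(im,None,fx=s,fy=s,interpolation=cv2.INTER_CUBIC)
    cv2.imwrite('pics/'+fn,im); np.savez('pics/'+fn+'.npz',c=c,K=K,R=R,t=t); return K,R,t
def ray(K,R,t,px):
    d=R.T@np.linalg.inv(K)@np.array([px[0],px[1],1.]); return -R.T@t, d/np.linalg.norm(d)
def onplane(K,R,t,px,ax,v):
    o,d=ray(K,R,t,px); return o+d*(v-o[ax])/d[ax]
def tri(rays):
    A=0;b=0
    for o,d in rays:
        P=np.eye(3)-np.outer(d,d);A=A+P;b=b+P@o
    return np.linalg.solve(A,b)
def proj(K,R,t,p):
    q=K@(R@np.array(p,float)+t); return q[:2]/q[2]
def load(fn):
    z=np.load('pics/'+fn+'.npz'); return z['K'],z['R'],z['t']
E
python3 - <<'E'
from h import *
for n in ['side','top','wrist']:
    K,R,t=save(n,n+'0.png'); print(n,K[0,0],K[:2,2],(-R.T@t).round(),R[2].round(2))
print(bot.sense())
E
```

```text
pics
side 349.9586998999651 [256.08555696 183.12000437] [252. 965. 788.] [ 0.38 -0.69 -0.61]
top 386.03917532753127 [260.23500819 187.87356985] [ 560.  215. 1204.] [ 0.08  0.   -1.  ]
wrist 273.6768887335194 [255.43972514 188.50783128] [ 38. 504. 373.] [ 0.28 -0.06 -0.96]
{'time_s': 0.15, 'qpos': array([ 1.35000920e+00,  2.13256154e-01, -3.48564232e-02,  1.32349959e+00,
        2.16392025e-05,  1.57079679e+00]), 'qd': array([ 0.00149113, -0.00156233,  0.00177672,  0.00081265, -0.00063152,
        0.00026768]), 'joint_efforts': array([-1.68527317e-04, -6.86408401e+01,  4.87249410e+01,  1.31938403e-02,
       -1.53651411e-05, -1.72907295e-05]), 'ee_pos': array([109.44095564, 487.63511511, 238.94655918]), 'tcp_rot': array([-5.56937708e-05,  1.10169701e-01,  9.93912708e-01, -4.04243059e-04]), 'wrist_force': array([0.93907891, 0.51269473, 0.38467433]), 'torque': array([-0.06619593, -0.00375063,  0.03502471]), 'grip_width': 1.001658065292317}
```

View pics/side0.png

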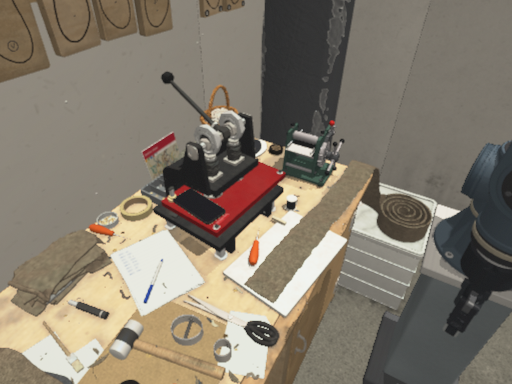

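View pics/top0.png

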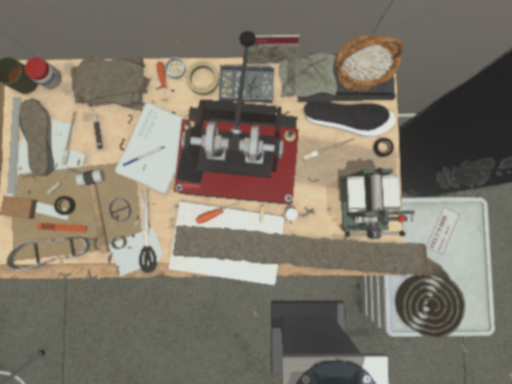

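View pics/wrist0.png

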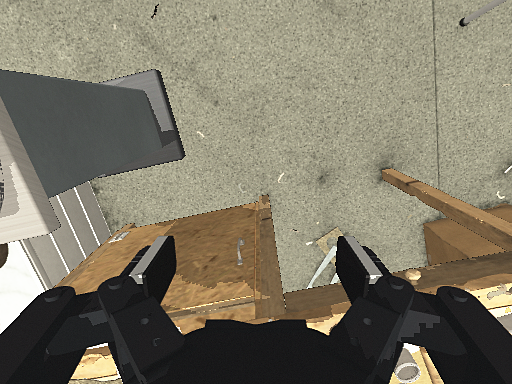

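```bash
python3 - <<'E'
import cv2
for n,(x0,y0,x1,y1) in {'side':(270,100,360,190),'top':(330,155,420,245)}.items():
    im=cv2.imread(f'pics/{n}0.png')[y0:y1,x0:x1]
    cv2.imwrite(f'pics/{n}0c.png',cv2.resize(im,None,fx=6.6,fy=6.6,interpolation=cv2.INTER_CUBIC))
E
```

```text
(no output)
```

View pics/side0c.png

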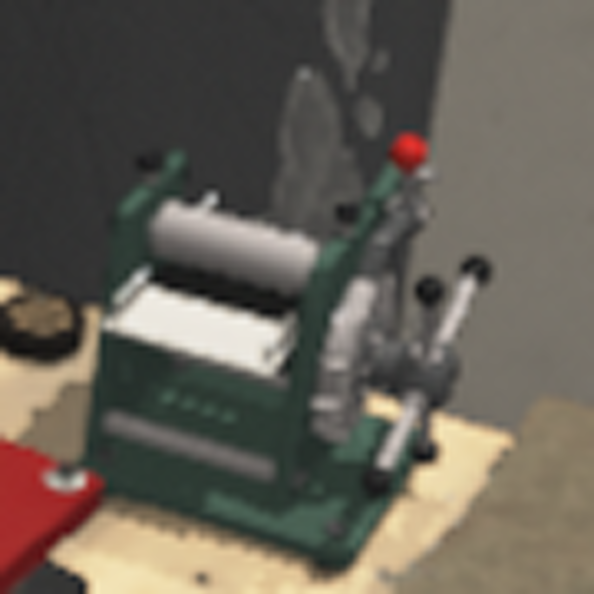

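View pics/top0c.png

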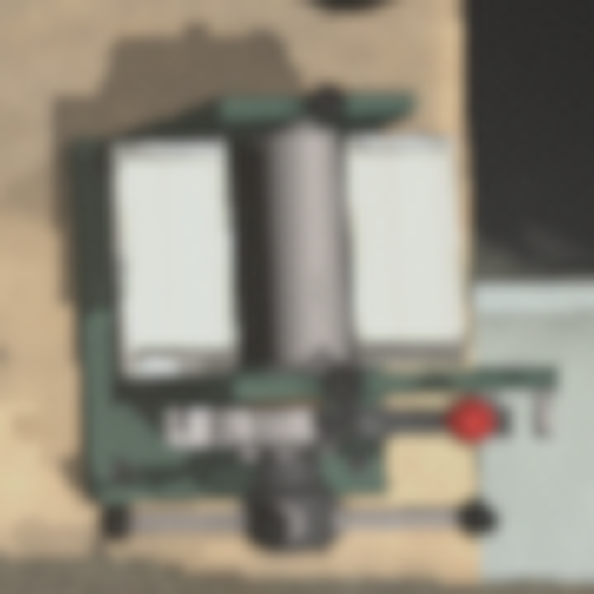

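```bash
python3 - <<'E'
from h import *
S=load('side0.png');T=load('top0.png')
s=lambda x,y:(270+x/6.6-.42,100+y/6.6-.42); tp=lambda x,y:(330+x/6.6-.42,155+y/6.6-.42)
def tr(a,b):
    p=tri([ray(*S,s(*a)),ray(*T,tp(*b))]); print(p.round(1),(proj(*S,p)-s(*a)).round(2),(proj(*T,p)-tp(*b)).round(2)); return p
print('knob');tr((409,151),(473,420))
for a in [(477,270),(430,290),(378,480),(425,450)]:
  for b in [(117,522),(477,519)]: print(a,b);tr(a,b)
for b in [(88,495),(385,490),(80,140),(95,500)]: print('base',onplane(*T,tp(*b),2,20).round(1))
E
```

```text
knob
[ 561.8 -145.   205.6] [0.07 0.  ] [-0.04 -0.09]
(477, 270) (117, 522)
[503.3  -8.4 219.9] [-6.88 -0.33] [2.8  8.15]
(477, 270) (477, 519)
[ 520.2 -172.2  130.8] [-0.04  0.  ] [0.02 0.05]
(430, 290) (117, 522)
[513.2  -8.8 204.6] [-3.37 -0.11] [1.47 3.95]
(430, 290) (477, 519)
[ 531.7 -173.3  114. ] [ 3.48 -0.09] [-1.92 -4.25]
(378, 480) (117, 522)
[518.4 -34.7  71.4] [-0.02 -0.  ] [0.01 0.02]
(378, 480) (477, 519)
[ 540.3 -226.6  -53.9] [ 7.09 -0.26] [-4.09 -8.23]
(425, 450) (117, 522)
[508.2 -33.   96.5] [-3.49 -0.17] [1.46 3.96]
(425, 450) (477, 519)
[ 528.1 -222.9  -25.2] [ 3.6  -0.05] [-1.94 -4.24]
base [529.2 -33.   20. ]
base [ 530.1 -170.2   20. ]
base [694.2 -33.9  20. ]
base [526.8 -36.2  20. ]
```

```bash
python3 -m handwheel '{"xyz":[[-0.02,-0.02,-0.03],[-0.05,-0.06,-0.06],[-0.09,-0.10,-0.09],[-0.125,-0.14,-0.09],[-0.16,-0.18,-0.09]],"twist":[[0,0,0],[0,0,0],[0,0,0],[0,0,0],[0,0,0]]}' -1 20
```

```text
time_s: 0.78
ee_pos: [226.7, 275.7, 329.5]
tcp_rot: [0.0, 0.11, 0.994, 0.0]
wrist_force: [0.3, 1.2, 0.0]
grip_width: 0.005
```

```bash
python3 -m handwheel '{"xyz":[[-0.035,-0.04,0],[-0.07,-0.08,0],[-0.105,-0.12,0],[-0.14,-0.16,0],[-0.175,-0.19,0]],"twist":[[0,0,0],[0,0,0],[0,0,0],[0,0,0],[0,0,0]]}'
```

```text
time_s: 1.4
ee_pos: [355.7, 51.5, 329.4]
tcp_rot: [0.0, 0.111, 0.994, 0.0]
wrist_force: [0.4, 0.7, 0.3]
grip_width: -0.003
```

```bash
python3 -m handwheel '{"xyz":[[-0.035,-0.04,0],[-0.07,-0.08,0],[-0.105,-0.115,0],[-0.105,-0.115,0],[-0.105,-0.115,0]],"twist":[[0,0,-0.08],[0,0,-0.16],[0,0,-0.22],[0,0,-0.22],[0,0,-0.22]]}'; python3 - <<'E'
from h import *
save('wrist','w1.png'); s=bot.sense(); print(s['ee_pos'],s['tcp_rot'],s['wrist_force'],s['time_s'],s['qpos'])
E
```

```text
time_s: 2.02
ee_pos: [432.3, -81.5, 329.1]
tcp_rot: [-0.0, 0.001, 1.0, 0.0]
wrist_force: [0.2, 0.4, -0.4]
grip_width: -0.002
[432.23412262 -81.15383197 329.34009785] [-7.59136780e-05  4.18454674e-04  9.99999906e-01  8.27406477e-05] [-0.9040599   0.74884591 -0.78333407] 2.075 [-1.85687840e-01  9.13904386e-02  4.79440017e-02  1.52752960e+00
  1.34681041e-04 -1.84850942e-01]
```

View pics/w1.png

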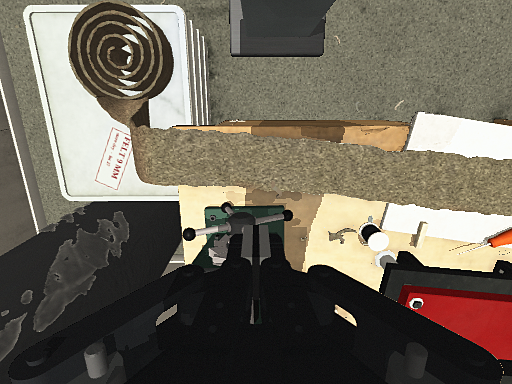

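```bash
python3 - <<'E'
from h import *
S=load('side0.png');T=load('top0.png')
tp=lambda x,y:(330+x/6.6-.42,155+y/6.6-.42)
for b in [(345,390),(345,440),(375,422),(450,422),(550,378),(540,430),(325,100),(235,385)]:
  print(b,[onplane(*T,tp(*b),2,z).round(0)[:2] for z in (100,150,200,220)])
for fp in [(-47,-65,158),(-36,-60,220),(-36,60,220),(-31,0,220)]:
  p=np.array(fp)+[607.3,-102.5,0]
  a=proj(*T,p);c=proj(*S,p);print(fp,((a+.42-[330,155])*6.6).round(),((c+.42-[270,100])*6.6).round())
E
```

```text
(345, 390) [array([ 575., -129.]), array([ 575., -113.]), array([574., -97.]), array([574., -91.])]
(345, 440) [array([ 554., -128.]), array([ 554., -112.]), array([554., -97.]), array([554., -90.])]
(375, 422) [array([ 561., -141.]), array([ 561., -125.]), array([ 561., -109.]), array([ 561., -102.])]
(450, 422) [array([ 561., -173.]), array([ 561., -156.]), array([ 561., -138.]), array([ 561., -131.])]
(550, 378) [array([ 579., -217.]), array([ 579., -198.]), array([ 578., -178.]), array([ 577., -170.])]
(540, 430) [array([ 557., -212.]), array([ 557., -193.]), array([ 557., -173.]), array([ 557., -166.])]
(325, 100) [array([ 702., -124.]), array([ 695., -109.]), array([689., -94.]), array([686., -87.])]
(235, 385) [array([578., -81.]), array([577., -68.]), array([576., -54.]), array([576., -49.])]
(-47, -65, 158) [486. 423.] [413. 212.]
(-36, -60, 220) [531. 394.] [408. 110.]
(-36, 60, 220) [219. 397.] [326. 202.]
(-31, 0, 220) [374. 382.] [359. 152.]
```

```bash
python3 - <<'E'
from h import *
S=load('side0.png');T=load('top0.png')
s=lambda x,y:(270+x/6.6-.42,100+y/6.6-.42)
tp=lambda x,y:(330+x/6.6-.42,155+y/6.6-.42)
for a,b in [((348,213),(345,385)),((348,213),(345,430)),((150,160),(325,100)),((175,155),(410,100)),((425,170),(540,430)),((425,170),(540,400))]:
  r=[ray(*S,s(*a)),ray(*T,tp(*b))];p=tri(r);print(a,b,p.round(),(proj(*T,p)-tp(*b)).round(1))
E
python3 - <<'E'
from h import *
c=cv2.imread('pics/side0.png')[115:165,305:355]
cv2.imwrite('pics/sz.png',cv2.resize(c,None,fx=12,fy=12,interpolation=cv2.INTER_LANCZOS4))
c=cv2.imread('pics/top0.png')[200:245,360:420]
cv2.imwrite('pics/tz.png',cv2.resize(c,None,fx=12,fy=12,interpolation=cv2.INTER_LANCZOS4))
E
```

```text
(348, 213) (345, 385) [ 577. -102.  184.] [-0.1 -0.2]
(348, 213) (345, 430) [566. -97. 189.] [-1.4 -3.2]
(150, 160) (325, 100) [691. -98. 185.] [-0.1 -0.2]
(175, 155) (410, 100) [ 693. -137.  170.] [-0.1 -0.2]
(425, 170) (540, 430) [ 559. -181.  179.] [-0.3 -0.7]
(425, 170) (540, 400) [ 566. -185.  175.] [0.5 1.3]
```

View pics/sz.png

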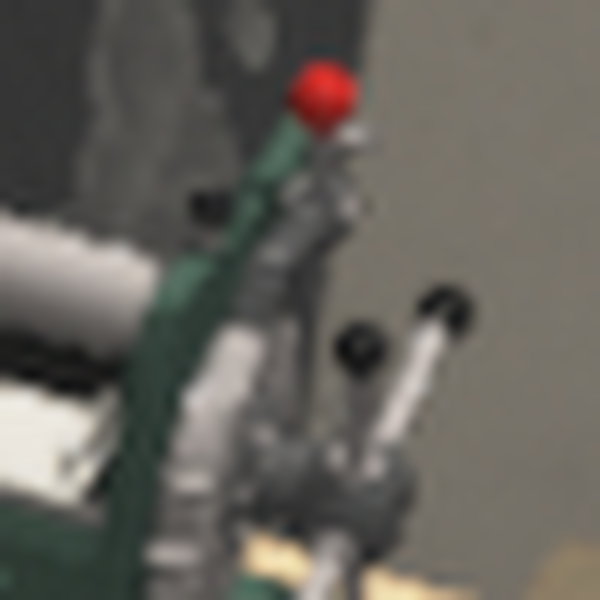

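View pics/tz.png

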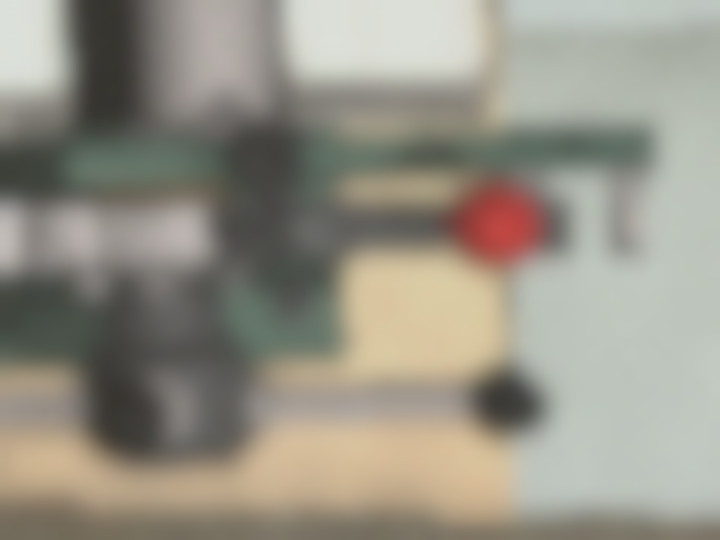

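```bash
python3 - <<'E'
from h import *
S=load('side0.png')
for p in [(519.3,-73.7,168.8),(519.3,-132,32)]:
  print(((proj(*S,p)+.42-[270,100])*6.6).round())
E
python3 -m handwheel '{"xyz":[[-0.04,-0.006,0.02],[-0.08,-0.012,0.04],[-0.115,-0.018,0.06],[-0.122,-0.019,0.08],[-0.122,-0.019,0.08]],"twist":[[0,0,0],[0,0,0],[0,0,0],[0,0,0],[0,0,0]]}'
```

```text
[429. 290.]
[427. 450.]
time_s: 2.7
ee_pos: [553.9, -99.6, 248.3]
tcp_rot: [-0.001, -0.0, 1.0, 0.0]
wrist_force: [-0.4, 0.4, 1.3]
grip_width: -0.002
```

```bash
python3 -m handwheel '{"xyz":[[0,0,0.012],[0,0,0.024],[0,0,0.034],[0,0,0.042],[0,0,0.042]],"twist":[[0,0,0],[0,0,0],[0,0,0],[0,0,0],[0,0,0]]}'; python3 - <<'E'
from h import *
save('side','s2.png',(290,70,360,160),6.6);save('top','t2.png',(350,170,430,250),7)
E
```

```text
time_s: 3.32
ee_pos: [554.2, -100.8, 206.7]
tcp_rot: [-0.0, 0.0, 1.0, 0.0]
wrist_force: [-1.0, 0.7, -0.3]
grip_width: 0.002
```

View pics/s2.png

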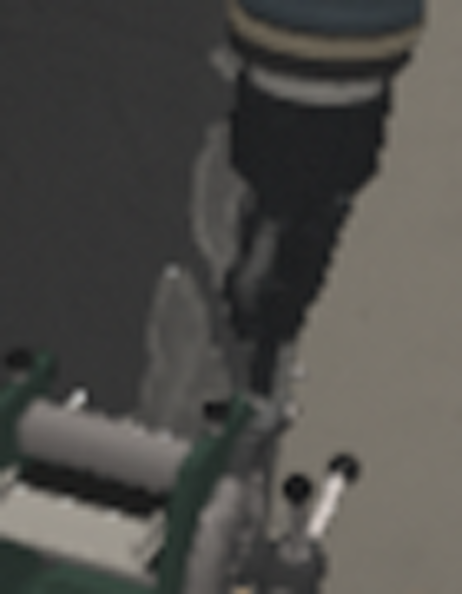

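View pics/t2.png

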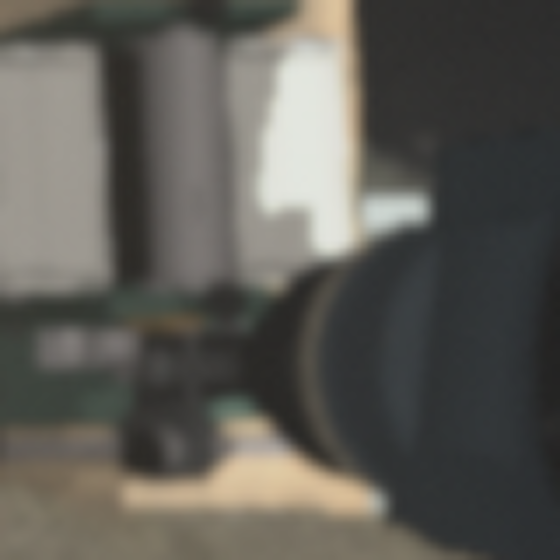

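```bash
python3 -m handwheel '{"xyz":[[0,-0.006,0],[0,-0.011,0],[0,-0.016,0],[0,-0.021,0],[0,-0.026,0]],"twist":[[0,0,0],[0,0,0],[0,0,0],[0,0,0],[0,0,0]]}';python3 -m handwheel '{"xyz":[[0,-0.005,0],[0,-0.010,0],[0,-0.015,0],[0,-0.020,0],[0,-0.020,0]],"twist":[[0,0,0],[0,0,0],[0,0,0],[0,0,0],[0,0,0]]}'
python3 - <<'E'
from h import *
save('side','s3.png',(290,70,360,160),6.6);print(bot.sense()['wrist_force'])
E
```

```text
time_s: 4.05
ee_pos: [554.9, -126.5, 208.1]
tcp_rot: [0.001, 0.0, 1.0, 0.001]
wrist_force: [-0.8, 3.0, 6.7]
grip_width: -0.0
time_s: 4.68
ee_pos: [554.5, -147.2, 207.2]
tcp_rot: [-0.0, 0.001, 1.0, -0.0]
wrist_force: [-0.1, 0.0, -0.2]
grip_width: -0.001
[-0.6984585   0.43151813 -0.42528712]
```

View pics/s3.png

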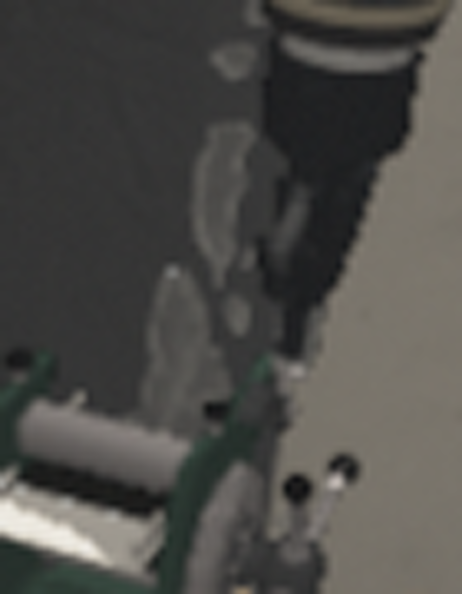

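```bash
python3 - <<'E'
from h import *
save('top','t3.png',(350,170,430,250),7);save('wrist','w3.png')
E
```

```text
(no output)
```

View pics/t3.png

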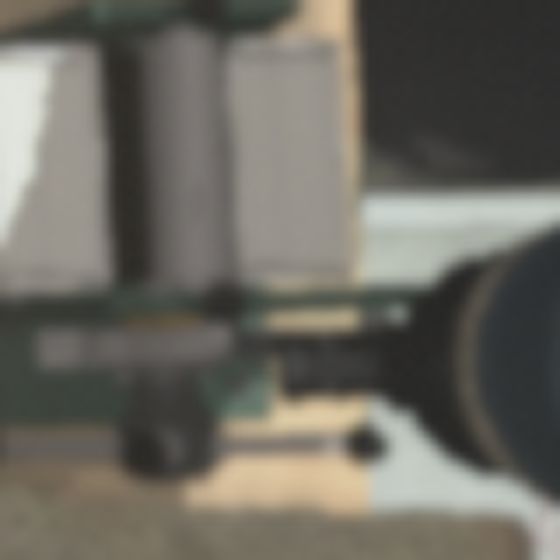

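View pics/w3.png

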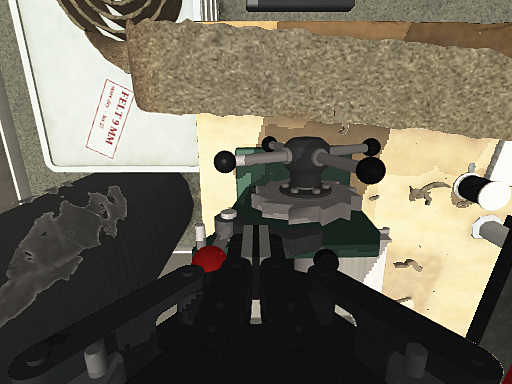

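```bash
python3 - <<'E'
from h import *
W=load('w3.png'); print(onplane(*W,(208,260),0,561.8)); 
P=np.array([560.9,-168.5,158])
for th in np.arange(0,1.1,.1):
  a=.48-th; p=P+52*np.array([0,np.sin(a),np.cos(a)]); print(th.round(1),p.round(0),proj(*W,p).round())
E
```

```text
[ 561.8        -172.70414034  210.60570092]
0.0 [ 561. -144.  204.] [260. 252.]
0.1 [ 561. -149.  206.] [251. 254.]
0.2 [ 561. -154.  208.] [242. 256.]
0.3 [ 561. -159.  209.] [233. 257.]
0.4 [ 561. -164.  210.] [224. 258.]
0.5 [ 561. -170.  210.] [214. 258.]
0.6 [ 561. -175.  210.] [205. 258.]
0.7 [ 561. -180.  209.] [195. 257.]
0.8 [ 561. -185.  207.] [187. 255.]
0.9 [ 561. -190.  205.] [179. 254.]
1.0 [ 561. -194.  203.] [172. 252.]
```

```bash
python3 -m handwheel '{"xyz":[[0,-0.004,0],[0,-0.008,0],[0,-0.012,0],[0,-0.016,0],[0,-0.016,0]],"twist":[[0,0,0],[0,0,0],[0,0,0],[0,0,0],[0,0,0]]}'
python3 -m handwheel '{"xyz":[[0,0.010,0],[0,0.02,0],[0,0.03,-0.01],[0,0.04,-0.02],[0,0.04,-0.02]],"twist":[[0,0,0],[0,0,0],[0,0,0],[0,0,0],[0,0,0]]}'
python3 - <<'E'
from h import *
save('wrist','w4.png')
E
```

```text
time_s: 5.45
ee_pos: [554.5, -163.2, 207.3]
tcp_rot: [-0.0, 0.001, 1.0, -0.0]
wrist_force: [-0.1, 0.3, -0.2]
grip_width: 0.003
time_s: 6.08
ee_pos: [555.2, -122.1, 228.6]
tcp_rot: [0.001, -0.0, 1.0, -0.0]
wrist_force: [0.1, 0.1, -0.9]
grip_width: -0.005
```

View pics/w4.png

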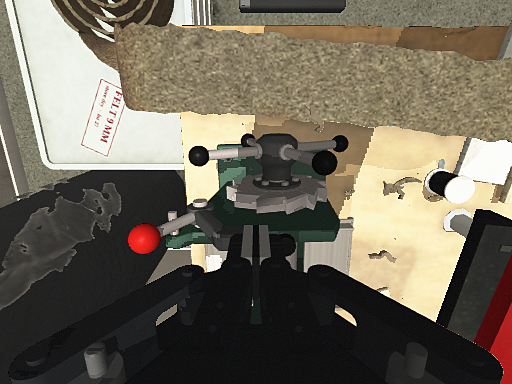

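```bash
python3 -m handwheel '{"xyz":[[0.010,0.02,-0.015],[0.02,0.045,-0.016],[0.03,0.07,-0.016],[0.036,0.084,-0.016],[0.036,0.084,-0.016]],"twist":[[0,0,0],[0,0,0],[0,0,0],[0,0,0],[0,0,0]]}'
python3 -m handwheel '{"xyz":[[0,0,0.02],[0,0,0.04],[0,0,0.06],[0,0,0.072],[0,0,0.072]],"twist":[[0,0,0],[0,0,0],[0,0,0],[0,0,0],[0,0,0]]}'
python3 - <<'E'
from h import *
save('wrist','w5.png');save('side','s5.png',(290,70,380,180),5)
E
```

```text
time_s: 6.75
ee_pos: [518.4, -38.1, 243.7]
tcp_rot: [0.0, -0.0, 1.0, -0.0]
wrist_force: [-1.0, -0.4, -0.1]
grip_width: 0.0
time_s: 7.38
ee_pos: [518.3, -39.2, 170.8]
tcp_rot: [-0.001, 0.001, 1.0, 0.0]
wrist_force: [0.2, -0.1, -0.1]
grip_width: -0.002
```

View pics/w5.png

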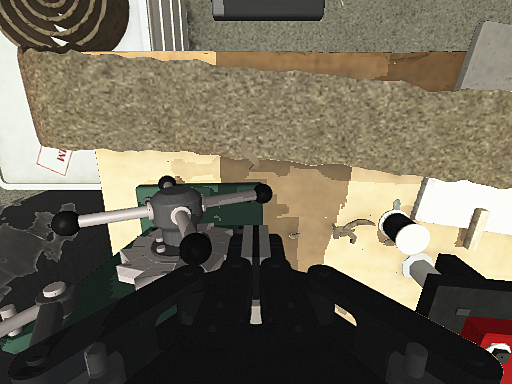

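View pics/s5.png

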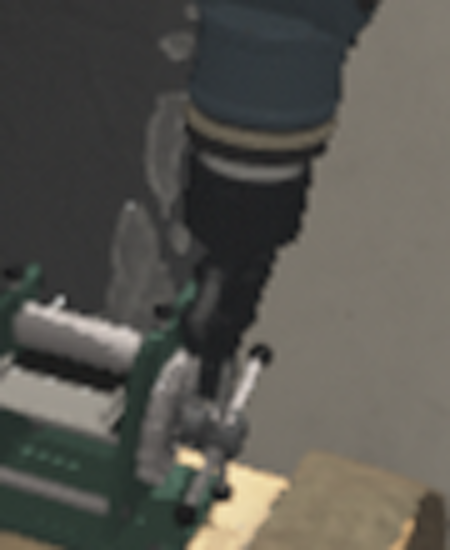

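```bash
cat >> h.py <<'E'
HUB=np.array([519.3,-103.5,100.5])
def balls(w):
    o=[]
    for k in range(4):
        a=.30+w+k*np.pi/2   # lean left
        o.append(HUB+75*np.array([0,np.sin(a),np.cos(a)]))
    return o
def fitw(cal,pts):
    from scipy.optimize import least_squares
    f=lambda v:np.concatenate([proj(*cal,balls(v[0])[k]+np.array([v[1],v[2],v[3]]))-p for k,p in pts.items()]+[np.array(v[1:])*.5])
    r=least_squares(f,[-.2,0,0,0]);return r.x.round(3),f(r.x).round(1)
E
python3 - <<'E'
from h import *
W=load('w5.png')
print(fitw(W,{0:(195,250),1:(263,194),2:(167,183),3:(65,223)}))
E
```

```text
(array([0.103, 2.586, 1.654, 0.846]), array([ 0.3,  0.3, -0.4,  0.8, -0.4,  0. , -0.1, -1.5,  1.3,  0.8,  0.4]))
```

```bash
python3 -m handwheel '{"xyz":[[0,-0.005,0],[0,-0.010,0],[0,-0.014,0],[0,-0.018,0],[0,-0.022,0]],"twist":[[0,0,0],[0,0,0],[0,0,0],[0,0,0],[0,0,0]]}'
python3 -m handwheel '{"xyz":[[0,-0.004,0],[0,-0.008,0],[0,-0.012,0],[0,-0.016,0],[0,-0.020,0]],"twist":[[0,0,0],[0,0,0],[0,0,0],[0,0,0],[0,0,0]]}'
python3 - <<'E'
from h import *
save('wrist','w6.png')
E
```

```text
time_s: 8.1
ee_pos: [519.4, -60.5, 172.3]
tcp_rot: [0.001, 0.0, 1.0, 0.001]
wrist_force: [-0.0, 4.5, 6.5]
grip_width: 0.002
time_s: 8.72
ee_pos: [518.6, -81.1, 171.2]
tcp_rot: [-0.0, 0.0, 1.0, -0.0]
wrist_force: [0.5, 2.4, 1.8]
grip_width: 0.001
```

View pics/w6.png

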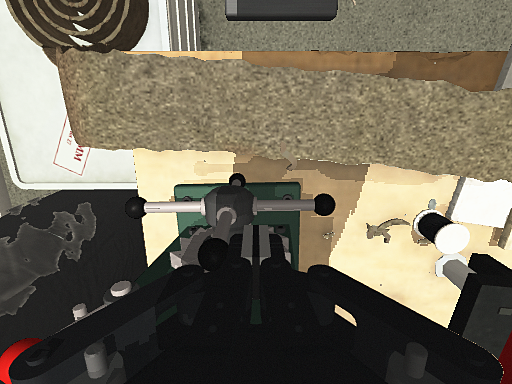

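```bash
python3 - <<'E'
from h import *
W=load('w6.png')
print(fitw(W,{0:(211,254),1:(324,204),2:(237,181),3:(136,207)}),fitw(W,{1:(324,204),2:(237,181),3:(136,207)}))
E
```

```text
(array([-0.325,  2.205,  0.867,  0.408]), array([ 0.8,  0.2, -0.6,  2. ,  0. , -0.4, -0.7, -2.5,  1.1,  0.4,  0.2])) (array([-0.289,  2.467,  2.368,  0.013]), array([ 0.4,  0.9, -1.1, -0.3, -0. , -1.2,  1.2,  1.2,  0. ]))
```

```bash
python3 -m handwheel '{"xyz":[[0,-0.003,0],[0,-0.006,0],[0,-0.009,0],[0,-0.009,0]],"twist":[[0,0,0],[0,0,0],[0,0,0],[0,0,0]]}'
python3 -m handwheel '{"xyz":[[0,0.006,0],[0,0.02,0],[0,0.035,0],[0,0.04,-0.01],[0,0.04,-0.01]],"twist":[[0,0,0],[0,0,0],[0,0,0],[0,0,0],[0,0,0]]}'
python3 - <<'E'
from h import *
save('wrist','w7.png')
E
```

```text
time_s: 9.28
ee_pos: [518.5, -90.1, 171.3]
tcp_rot: [-0.0, 0.001, 1.0, -0.0]
wrist_force: [0.1, 1.3, 0.8]
grip_width: -0.001
time_s: 9.9
ee_pos: [519.2, -49.3, 182.4]
tcp_rot: [0.001, -0.0, 1.0, -0.0]
wrist_force: [0.1, 0.5, -0.9]
grip_width: 0.002
```

View pics/w7.png

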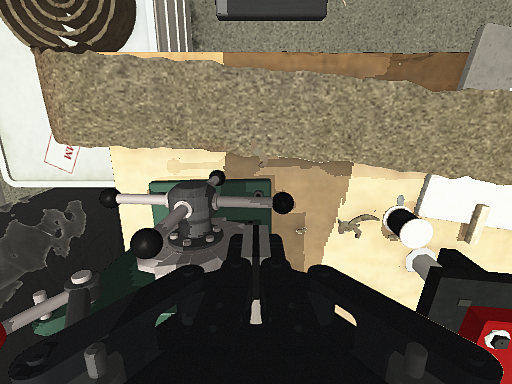

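```bash
python3 - <<'E'
from h import *
W=load('w7.png')
print(fitw(W,{0:(146.5,243),1:(283,203),2:(217,177),3:(109,198)}))
E
```

```text
(array([-0.429,  2.262,  1.582,  0.946]), array([ 0.2, -0. , -0.1,  0.9, -0.7,  0.3, -0. , -1.8,  1.1,  0.8,  0.5]))
```

```bash
python3 - <<'E'
from h import *
T=load('top0.png')
for p in [(410,195),(450,192),(490,190),(400,150)]: print(p,[onplane(*T,p,2,z).round() for z in(-300,0,)])
E
python3 -m handwheel '{"xyz":[[0,0,-0.03],[0,0,-0.06],[0,-0.01,-0.083],[-0.01,-0.04,-0.083],[-0.02,-0.08,-0.083]],"twist":[[0,0,0],[0,0,0],[0,0,0],[0,0,0],[0,0,0]]}'
```

```text
(410, 195) [array([ 652., -365., -300.]), array([ 634., -250.,    0.])]
(450, 192) [array([ 663., -522., -300.]), array([ 642., -375.,    0.])]
(490, 190) [array([ 669., -678., -300.]), array([ 647., -500.,    0.])]
(400, 150) [array([ 830., -334., -300.]), array([ 776., -224.,    0.])]
time_s: 10.58
ee_pos: [539.0, -130.7, 264.7]
tcp_rot: [0.0, -0.0, 1.0, -0.0]
wrist_force: [1.1, 0.4, 0.7]
grip_width: -0.001
```

```bash
python3 - <<'E'
from h import *
S=load('side0.png')
for p in [(634,-250,0),(634,-250,200),(634,-250,300),(652,-365,-300),(652,-365,200),(652,-365,400)]: print(p,proj(*S,p).round())
save('side','s8.png')
E
```

```text
(634, -250, 0) [317. 152.]
(634, -250, 200) [323. 108.]
(634, -250, 300) [327.  83.]
(652, -365, -300) [314. 192.]
(652, -365, 200) [329.  97.]
(652, -365, 400) [337.  46.]
```

View pics/s8.png

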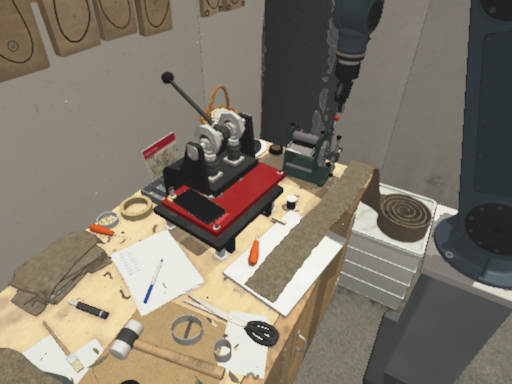

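```bash
python3 -m handwheel '{"xyz":[[-0.006,-0.03,0],[-0.012,-0.06,0],[-0.015,-0.09,0],[-0.015,-0.11,0],[-0.015,-0.11,0]],"twist":[[0,0,0],[0,0,0],[0,0,0],[0,0,0],[0,0,0]]}'
python3 -m handwheel '{"xyz":[[0,0,0.015],[0,0,0.03],[0,0,0.045],[0,0,0.06],[0,0,0.066]],"twist":[[0,0,0],[0,0,0],[0,0,0],[0,0,0],[0,0,0]]}'
python3 - <<'E'
from h import *
save('wrist','w9.png')
E
```

```text
time_s: 11.25
ee_pos: [553.2, -241.0, 264.0]
tcp_rot: [-0.0, 0.001, 1.0, 0.0]
wrist_force: [0.9, 0.5, -0.9]
grip_width: 0.001
time_s: 11.88
ee_pos: [553.1, -239.5, 197.3]
tcp_rot: [-0.001, 0.0, 1.0, 0.0]
wrist_force: [-0.2, -0.8, 0.1]
grip_width: 0.003
```

View pics/w9.png

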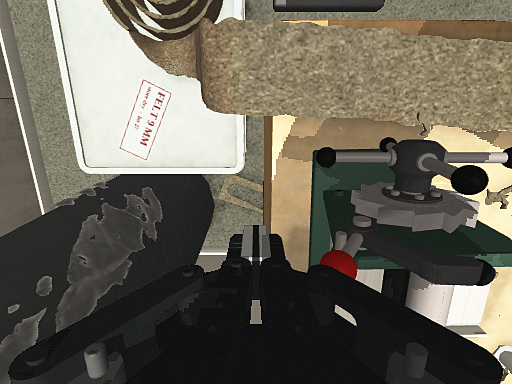

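```bash
python3 -m handwheel '{"xyz":[[0,0.006,0],[0,0.012,0],[0,0.016,0],[0,0.020,0],[0,0.024,0]],"twist":[[0,0,0],[0,0,0],[0,0,0],[0,0,0],[0,0,0]]}'
python3 -m handwheel '{"xyz":[[0,0.004,0],[0,0.008,0],[0,0.012,0],[0,0.016,0],[0,0.020,0]],"twist":[[0,0,0],[0,0,0],[0,0,0],[0,0,0],[0,0,0]]}'
python3 - <<'E'
from h import *
save('wrist','w10.png')
E
```

```text
time_s: 12.55
ee_pos: [553.5, -215.7, 198.4]
tcp_rot: [0.0, 0.0, 1.0, -0.0]
wrist_force: [-1.7, -2.0, 1.4]
grip_width: -0.0
time_s: 13.18
ee_pos: [553.5, -195.5, 198.3]
tcp_rot: [-0.0, 0.0, 1.0, 0.0]
wrist_force: [-0.0, 0.2, -0.3]
grip_width: 0.004
```

View pics/w10.png

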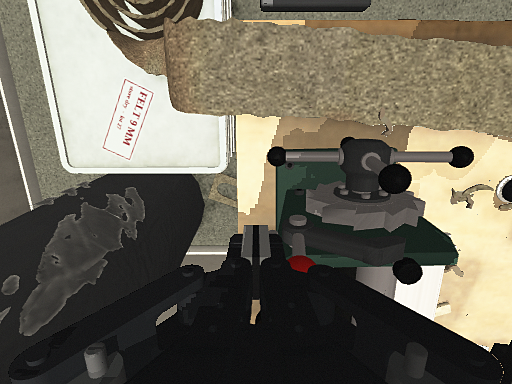

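```bash
python3 - <<'E'
from h import *
W=load('w10.png')
P=np.array([560.9,-168.5,158])
for th in np.arange(0,1.1,.2):
  a=.48-th; p=P+52*np.array([0,np.sin(a),np.cos(a)]); print(th.round(1),proj(*W,p).round())
E
python3 -m handwheel '{"xyz":[[0,0.004,0],[0,0.008,0],[0,0.012,0],[0,0.016,0],[0,0.016,0]],"twist":[[0,0,0],[0,0,0],[0,0,0],[0,0,0],[0,0,0]]}'
python3 - <<'E'
from h import *
save('wrist','w11.png')
E
```

```text
0.0 [351. 263.]
0.2 [335. 267.]
0.4 [316. 269.]
0.6 [296. 269.]
0.8 [276. 266.]
1.0 [258. 262.]
time_s: 13.85
ee_pos: [553.5, -179.5, 198.3]
tcp_rot: [-0.0, 0.0, 1.0, 0.0]
wrist_force: [0.2, -0.8, 0.4]
grip_width: 0.002
```

View pics/w11.png

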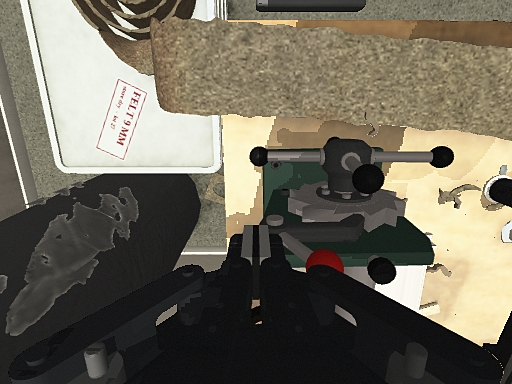

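```bash
python3 -m handwheel '{"xyz":[[0,-0.010,0],[0,-0.02,0],[0,-0.03,-0.02],[0,-0.03,-0.05],[0,-0.03,-0.07]],"twist":[[0,0,0],[0,0,0],[0,0,0],[0,0,0],[0,0,0]]}'
python3 - <<'E'
from h import *
W=load('w11.png')
P=np.array([560.9,-168.5,158])
for th in np.arange(0,.5,.1):
  a=.48-th; p=P+52*np.array([0,np.sin(a),np.cos(a)]); print(th.round(1),proj(*W,p).round())
print(fitw(W,{0:(369,179),1:(442,156),2:(333,156),3:(259,156)}),'w')
save('wrist','w12.png')
E
```

```text
time_s: 14.52
ee_pos: [553.5, -210.9, 269.5]
tcp_rot: [0.0, 0.001, 1.0, -0.0]
wrist_force: [0.8, 0.8, 0.2]
grip_width: -0.006
0.0 [321. 263.]
0.1 [313. 265.]
0.2 [305. 267.]
0.3 [295. 268.]
0.4 [285. 269.]
(array([-0.431,  4.294,  1.364,  0.602]), array([  0.3,   1.9,  -1.3,   4.1,   0.8, -10.3,   0. ,   0. ,   2.1,
         0.7,   0.3])) w
```

View pics/w12.png

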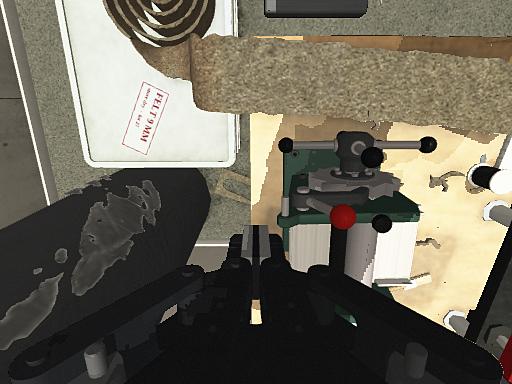

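```bash
python3 -m handwheel '{"xyz":[[0.008,0.035,0],[0.016,0.07,0],[0.025,0.105,0],[0.0345,0.141,0.004],[0.0345,0.141,0.004]],"twist":[[0,0,0],[0,0,0],[0,0,0],[0,0,0],[0,0,0]]}'
python3 -m handwheel '{"xyz":[[0,0,0.025],[0,0,0.05],[0,0,0.075],[0,0,0.094],[0,0,0.094]],"twist":[[0,0,0],[0,0,0],[0,0,0],[0,0,0],[0,0,0]]}'
python3 -m handwheel '{"xyz":[[0,-0.005,0],[0,-0.010,0],[0,-0.014,0],[0,-0.018,0],[0,-0.018,0]],"twist":[[0,0,0],[0,0,0],[0,0,0],[0,0,0],[0,0,0]]}'
```

```text
time_s: 15.2
ee_pos: [518.6, -67.6, 264.1]
tcp_rot: [-0.0, -0.001, 1.0, 0.0]
wrist_force: [0.6, -1.3, 1.1]
grip_width: 0.001
time_s: 15.82
ee_pos: [518.5, -69.7, 169.1]
tcp_rot: [-0.001, 0.001, 1.0, 0.0]
wrist_force: [-0.0, -0.7, 0.7]
grip_width: 0.002
time_s: 16.45
ee_pos: [519.1, -87.1, 170.4]
tcp_rot: [0.0, 0.001, 1.0, -0.0]
wrist_force: [0.3, 0.2, -0.1]
grip_width: -0.007
```

```bash
python3 -m handwheel '{"xyz":[[0,-0.002,0],[0,-0.004,0],[0,-0.005,0],[0,-0.006,0],[0,-0.007,0]],"twist":[[0,0,0],[0,0,0],[0,0,0],[0,0,0],[0,0,0]]}'
python3 -m handwheel '{"xyz":[[0,-0.0005,0],[0,-0.001,0],[0,-0.001,0]],"twist":[[0,0,0],[0,0,0],[0,0,0]]}'
python3 -m handwheel '{"xyz":[[0,-0.0005,0],[0,-0.001,0],[0,-0.001,0]],"twist":[[0,0,0],[0,0,0],[0,0,0]]}'
```

```text
time_s: 17.08
ee_pos: [519.1, -93.8, 170.3]
tcp_rot: [0.0, 0.0, 1.0, 0.0]
wrist_force: [0.4, 1.8, -1.0]
grip_width: 0.0
time_s: 17.45
ee_pos: [519.0, -94.8, 170.3]
tcp_rot: [-0.0, 0.0, 1.0, -0.0]
wrist_force: [1.7, 1.6, -0.8]
grip_width: 0.001
time_s: 17.82
ee_pos: [519.1, -95.8, 170.3]
tcp_rot: [-0.0, 0.0, 1.0, -0.0]
wrist_force: [0.2, 1.6, -1.3]
grip_width: 0.002
```

```bash
python3 -m handwheel '{"xyz":[[0,-0.0005,0],[0,-0.001,0],[0,-0.001,0]],"twist":[[0,0,0],[0,0,0],[0,0,0]]}'
```

```text
time_s: 18.2
ee_pos: [519.1, -96.8, 170.3]
tcp_rot: [-0.0, 0.0, 1.0, 0.0]
wrist_force: [0.4, 3.1, -1.6]
grip_width: 0.002
```

```bash
python3 -m handwheel '{"xyz":[[0,-0.0005,0],[0,-0.0005,0],[0,-0.0005,0]],"twist":[[0,0,0],[0,0,0],[0,0,0]]}'
```

```text
time_s: 18.58
ee_pos: [519.0, -97.2, 170.3]
tcp_rot: [-0.0, 0.0, 1.0, 0.0]
wrist_force: [0.7, 4.0, -0.9]
grip_width: -0.002
```

```bash
python3 -m handwheel '{"xyz":[[0,-0.0005,0],[0,-0.0005,0],[0,-0.0005,0]],"twist":[[0,0,0],[0,0,0],[0,0,0]]}'; python3 - <<'E'
from h import *
print(bot.sense()['wrist_force']); save('wrist','w13.png'); print(bot.sense()['wrist_force'])
E
```

```text
time_s: 18.95
ee_pos: [519.1, -97.6, 170.3]
tcp_rot: [-0.0, 0.0, 1.0, 0.0]
wrist_force: [0.3, 5.6, -1.9]
grip_width: -0.001
[ 0.33463534  5.60677362 -1.94178774]
[ 0.56263007  6.22526188 -0.90769335]
```

View pics/w13.png

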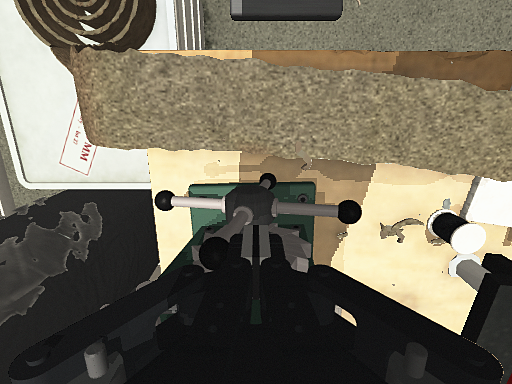

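```bash
python3 -m handwheel '{"xyz":[[0,0.001,0],[0,0.008,0],[0,0.03,0],[0,0.05,-0.02],[0,0.06,-0.04]],"twist":[[0,0,0],[0,0,0],[0,0,0],[0,0,0],[0,0,0]]}'
python3 -m handwheel '{"xyz":[[0,0.005,-0.04],[0.02,0.01,-0.08],[0.06,0.015,-0.10],[0.1,0.02,-0.10],[0.1,0.02,-0.10]],"twist":[[0,0,0],[0,0,0],[0,0,0],[0,0,0],[0,0,0]]}'
python3 - <<'E'
from h import *
save('wrist','w14.png');save('side','s14.png',(270,100,360,190),6.6);save('top','t14.png',(330,155,420,245),6.6)
E
```

```text
time_s: 19.62
ee_pos: [519.0, -36.9, 210.9]
tcp_rot: [-0.0, 0.0, 1.0, -0.0]
wrist_force: [-0.3, -1.1, 0.3]
grip_width: 0.001
time_s: 20.25
ee_pos: [417.5, -17.5, 311.3]
tcp_rot: [0.001, 0.0, 1.0, -0.0]
wrist_force: [0.8, -0.2, -0.2]
grip_width: -0.001
```

View pics/w14.png

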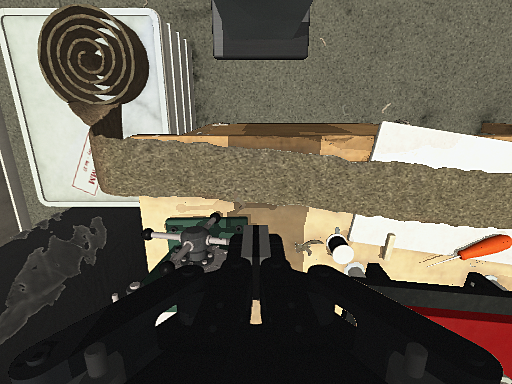

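View pics/s14.png

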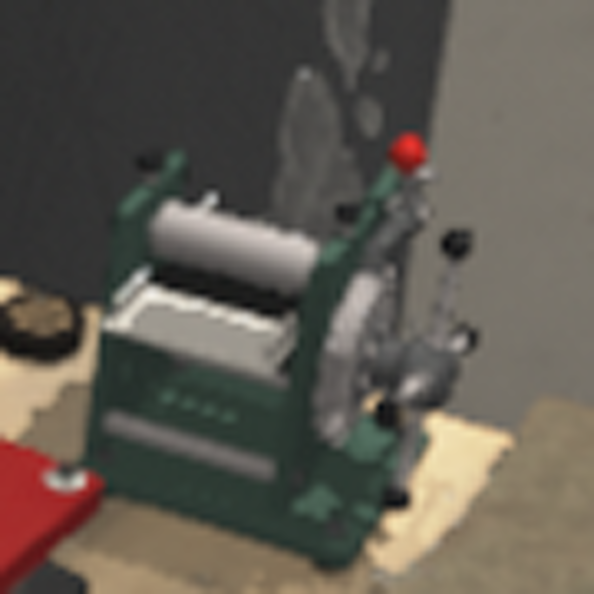

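View pics/t14.png

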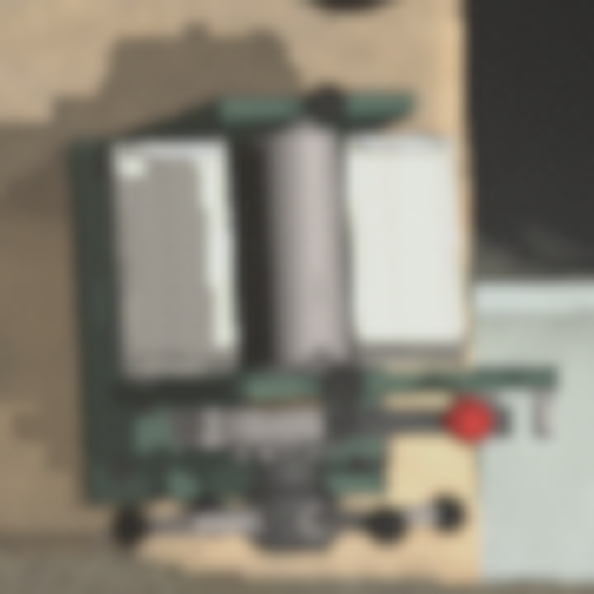

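```bash
python3 - <<'E'
from h import *
s=lambda x,y:np.array((270+x/6.6-.42,100+y/6.6-.42))
tp=lambda x,y:np.array((330+x/6.6-.42,155+y/6.6-.42))
S=load('s14.png');T=load('t14.png')
print(fitw(S,{0:s(457,243),3:s(466,338),1:s(388,410),2:s(396,494)}))
print(fitw(T,{0:tp(387,524),3:tp(448,514),1:tp(130,526)}))
print(tri([ray(*S,s(409,152)),ray(*T,tp(471,420))]))
z=[np.load(f'pics/{n}.npz')['c'].astype(int) for n in('top0.png','t14.png')]
print(bot.sense()['wrist_force'])
E
python3 - <<'E'
from h import *
save('wrist','w15.png')
E
python3 -c "
import cv2;im=cv2.imread('pics/w14.png')[200:310,110:260];cv2.imwrite('pics/w14c.png',cv2.resize(im,None,fx=5,fy=5))"
```

```text
(array([-0.531,  0.425, -0.122,  0.281]), array([ 0.4, -0.1,  0. ,  0. , -0.4,  0.1,  0.2,  0.3,  0.2, -0.1,  0.1]))
(array([-0.528,  0.364,  0.074, -0.019]), array([-0. ,  0.2, -0. ,  0.5,  0.1, -0.4,  0.2,  0. , -0. ]))
[ 561.64672901 -144.39466941  205.33315959]
[ 0.46025056 -0.56275758 -1.13639204]
```

View pics/w14c.png

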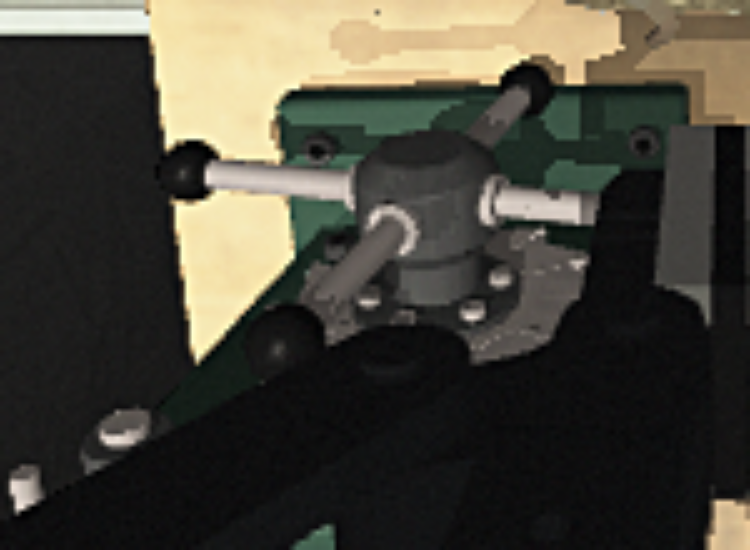

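Side and top fits give the wheel at −0.53 (a notch is −0.524). The knob is back at its seated position, and the robot is clear of everything.

```bash
python3 -c "
from plant import order; print(order.sign_off())"
```

```text
the job is handed in; nothing more can be done
None
```

The job is done and handed in at about 20.5 s: the feeder is back one notch, with the pawl down and the tooth against it.

**What I did**
- With the gripper shut, I pushed the red knob right until the pawl fell onto its stop and stayed there.
- I pushed the upright bar to the right, turning the wheel from about 0.10 to −0.43.
- I pushed the knob back over, and the pawl dropped into the next notch.
- I nudged the bar gently until the tooth came up against the pawl. The push rose from about 1.6 to 6 N. Then I backed the robot well clear.

**Last checks**
- **Wheel:** the side camera gave −0.531 and the top camera −0.528, against the −0.524 wanted.
- **Pawl:** the knob was at (561.6, −144.4, 205.3), within 1 mm of where it started, so the pawl is at the bottom of the notch.
- **Feeder:** it looks unmoved in the top and side views. I did not re-measure the spool, chalk and other bystanders, but the robot never went near them.
- **Forces:** readings at the end of each move stayed under about 8 N. In the first push on both the knob and the bar, about 6.5 N of that was upward, probably the fingertip's edge riding on the ball.

No check failed. The wrist camera put the hub 1 to 4 mm off from the other two; I did not resolve that, but its wheel angles agreed with where the fingertip was.

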